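# Lock the light-guide coupling and offer up the cover plate

### The job

The light base of the microscope is being closed up: first turn the brass hex coupling nut on its light-guide socket clockwise until it is tight against its stop. Then pick up the cover plate by its handle and hold it level, hovering about 15 mm above the open base without touching it, turned so that all four holes line up and each threaded hole shows whole through its plate hole from straight above. Finish while still holding the plate there, motionless, and leave the tray, bottle, screwdriver and dish where they are.

Things in the scene. Friction and masses are not known exactly. Their poses are not given: they have to be found in the camera images.
- light_base: opened light base of a stereo microscope, fixed to the bench: cream open-topped housing 130 (x) x 150 (y) x 50 mm high. Origin: centre of its underside on the bench, z up. Flush with the rim, four aluminium corner bosses with 6 mm threaded holes in a trapezium: x +48, y +-58 and x -48, y +-36 mm. An arm 34 mm wide, 22 high runs from its +x wall to x 155; the coupling nut is on it at x 137, y 0
- coupling_nut (a joint): brass hex coupling nut on the light-guide socket, axis upright; turns clockwise seen from above as the value grows; 1.5 rad = tight against its stop, starts between 0.2 and 0.7. Does not move along its axis, stays where it is left; about 0.1 N m turns it. At value 0 one pair of flats faces +x and -x of light_base (others at 60 degree steps); it has turned clockwise from there by the value
- nut_mid (a point): centre of the coupling nut, 59.5 mm above the bench; axes turn with the nut, x is square to one pair of flats. The nut is 30 mm across flats, 25 mm high (47 to 72 mm above the bench); a 14 mm round ferrule stands 14 mm above it. Below it a 23 mm round neck goes down to the arm's top 22 mm above the bench, so fingertips may reach past the nut
- cover_plate: loose aluminium cover plate 130 (x) x 150 (y) x 5 mm, lying flat left or right of light_base, yaw within 0.6 rad, 0.26 to 0.42 kg, balanced about its centre; origin at the centre of its underside, z up. Four 14 mm through holes in the same trapezium as the threaded holes: x +48, y +-58 and x -48, y +-36 mm. A dark steel bridge handle stands on its middle
- handle (a point): centre of the bar of the cover plate's bridge handle, over the plate's centre, 37 mm above its underside; axes as the plate's. The bar is 76 mm long along x, 12 mm thick (y), 16 mm high (29 to 45 mm above the underside), on two 10 mm posts at x +33 and -33 mm
- screw_tray: bystander: shallow steel tray 150 x 120 x 22 mm with four screws, on the other side of light_base from the plate; origin at the centre of its underside
- reagent_bottle: bystander: amber glass bottle, 60 mm across, 120 mm high; origin at the centre of its underside
- screwdriver: bystander: screwdriver lying on the bench; origin under its middle
- specimen_dish: bystander: glass dish 90 mm across, 18 mm high; origin at the centre of its underside
- thread0 (a point): mouth of the threaded hole of light_base at (48, 58) mm, 50 mm above the bench
- hole0 (a point): centre of the cover plate's hole at (48, 58) mm, on the plate's underside; belongs over thread0
- thread1 (a point): mouth of the threaded hole of light_base at (48, -58) mm, 50 mm above the bench
- hole1 (a point): centre of the cover plate's hole at (48, -58) mm, on the plate's underside; belongs over thread1
- thread2 (a point): mouth of the threaded hole of light_base at (-48, 36) mm, 50 mm above the bench
- hole2 (a point): centre of the cover plate's hole at (-48, 36) mm, on the plate's underside; belongs over thread2
- thread3 (a point): mouth of the threaded hole of light_base at (-48, -36) mm, 50 mm above the bench
- hole3 (a point): centre of the cover plate's hole at (-48, -36) mm, on the plate's underside; belongs over thread3

How it is judged:
By the outcome, as a careful person would: the job done as asked, in the order asked, and still so for the second after the job is handed in, while the arm keeps its last pose, push and grip.
It also fails if it takes over 51 s, if anything falls off the work surface, if the arm or the gripper's body presses on something with over 40 N, if the wrist force passes 120 N, or if a joint passes its speed limit or range.

### The arm

A 7-joint arm with a two-finger parallel gripper is mounted at the origin on the work surface. World frame = base frame: x ahead of the robot, y to its left, z up, the work surface at z = 0. Lengths are in mm, angles in rad, forces in N, time in s.
With the tool pointing down it reaches from about 425 to 875 mm from the base axis. Payload 4.7 kg.
Tool frame: the origin (TCP) lies on the centre line of the jaws, within the pads' length; the fingertips stand 14 mm ahead of it and the grasp point (between the pads) lies 5 mm behind it; z points along the fingers, y is the line along which they close (so a half turn about z gives the same grasp; the last joint's range is limited). The gripper opens to 85 mm and grips with 20 to 120 N. Pads are 22 mm wide; open, the fingers measure 114 mm over their backs; the gripper's body (76 mm by 85 mm) begins 54 mm behind the grasp point. The pads swing forward as they close: fully open they stand 13 mm farther back than shut.
Start: joints at [1.274, 0.321, -0.07, 1.45, 0.023, 1.371, -0.057], TCP at [198.763, -618.885, 224.249] pointing down, gripper open.
Joint ranges: [-2.86, 2.86], [-0.3, 2.09], [-1.38, 1.24], [0.06, 2.45], [-1.56, 4.7], [0.09, 2.05], [-2.69, 2.69]. Speed limits (rad/s): [2.57, 2.57, 3.14, 3.14, 3.14, 3.14, 3.14].

### API

Orientations are given as a 3x3 rotation matrix whose columns are the frame's x, y, z axes.
In Python, from station import bot, imaging, monitor, ticket gives the robot as it stands (bot), with the cameras (imaging), the readings (monitor) and the job (ticket).
- The arm moves only by the shell command python3 shift.py 'ROWS' [OPENING]. ROWS is rows parted by semicolons, their numbers by spaces, 1 to 10 of them, each of 6 numbers: dx, dy, dz in mm, then a rotation vector rx, ry, rz in rad; each row is the pose to reach, as a shift and turn from the pose commanded when the command began, along the tool's axes at that moment; what a row does not reach only later rows make up. A row lasts 1/10 s, in which the tool goes at most 50 mm and 0.15 rad, less where a joint would pass 70% of its speed; a pose out of reach is approached as far as the arm can. OPENING is the finger opening in mm, set as the command begins (- or left out keeps the last). The fingers move at their own pace and stop on an object; the grip force is fixed at half the most. Time passes only in rows, so rows that do not move let the fingers close. It prints the time, the measured TCP pose, the force, the opening and the grip force at its end.
- monitor.sense(): the state, without advancing time (a new reading comes with each control period).
- imaging.grab_frame(name): name is "side" or "top" or "wrist"; returns (picture, depth): 480x640x3 uint8, red, green, blue; 480x640 float32, mm along the optical axis (not along the pixel's ray), 0 where there is no reading.
- imaging.camera_params(name): a dict with "fx", "fy", "cx", "cy" (pixels), "extrinsics" (4x4, takes a point from camera to world coordinates); the wrist camera has in their place "T_tool_cam" (4x4, takes a point from camera to tool coordinates, whose origin is the TCP and whose axes are the flange's). Camera axes: x right, y down, z forward; pixel columns grow to the right and rows downward; lengths in mm; the calibration is good to about 2 mm. A picture is of the moment at which its call begins: read the wrist's pose just before it. camera_params takes no time and is no camera call.
- ticket.job_done(): hands the job in; it is judged then, once.
The state is a dict: "clock": time; "joints": joint angles; "joint_velocities": joint speeds; "tau": joint torques, N m; "eef_pos": TCP position; "orientation": TCP orientation; "ft_force": force on the tool from outside, world axes, zero at the start; "moment": the same for the moment, N m; "finger_gap": finger opening in mm; "finger_force": force on a finger pad.
Only numpy, scipy, OpenCV 4.12 (cv2) and the standard library are available. Lean on these libraries where they do the work, as an engineer would, in place of code of your own. Each camera call takes 0.05 s, during which the arm holds its last target. There are 200 camera calls.

## Working session

There is one attempt and no reset: what is moved stays moved. The work goes in short steps, Python scripts to look and compute and a shell command to move; the robot and the scene stay as the last step left them, time stands still between calls to the robot, and variables do not carry over. Pictures are saved under pics/ and viewed, at most 10 in all, crops included, and the job is handed in when it is done.

```bash
ls; mkdir -p pics; python3 - <<'E'
from station import bot, imaging, monitor, ticket
import cv2,numpy as np
np.set_printoptions(suppress=True,precision=4)
for n in ("top","side"):
    p,d=imaging.grab_frame(n); cv2.imwrite(f"pics/{n}0.png",p[:,:,::-1]); np.savez(f"{n}0.npz",p=p,d=d)
    print(n,imaging.camera_params(n))
print(imaging.camera_params("wrist")); print(monitor.sense())
E
```

```text
pics
shift.py
station.py
top {'fx': 500.06265960785817, 'fy': 500.06265960785817, 'cx': 324.9304001191645, 'cy': 233.52995186299, 'extrinsics': array([[ -0.0107,  -0.9806,   0.1955, 403.5588],
       [ -0.9998,   0.0137,   0.0138,   8.5952],
       [ -0.0162,  -0.1953,  -0.9806, 973.6331],
       [  0.    ,   0.    ,   0.    ,   1.    ]])}
side {'fx': 542.27012488498, 'fy': 542.27012488498, 'cx': 318.1361133966243, 'cy': 240.03387564283395, 'extrinsics': array([[ -0.9491,  -0.1746,   0.2623, 279.1462],
       [ -0.3143,   0.4646,  -0.8279, 956.1322],
       [  0.0227,  -0.8681,  -0.4958, 632.6866],
       [  0.    ,   0.    ,   0.    ,   1.    ]])}
{'fx': 346.57185184863835, 'fy': 346.57185184863835, 'cx': 313.31702243112755, 'cy': 242.29184587350815, 'T_tool_cam': array([[  -0.    ,   -0.9615,   -0.2748,   69.7713],
       [   1.    ,    0.0001,   -0.0003,   -0.245 ],
       [   0.0004,   -0.2748,    0.9615, -148.8893],
       [   0.    ,    0.    ,    0.    ,    1.    ]])}
{'clock': 0.1, 'joints': array([ 1.2741,  0.3218, -0.0701,  1.4515,  0.0226,  1.3708, -0.0569]), 'joint_velocities': array([ 0.0003, -0.0026,  0.0002, -0.0028, -0.0009, -0.0006,  0.0005]), 'tau': array([ -0.    , -49.4879,  -0.3841, -31.521 ,   0.0128,   0.0075,
         0.    ]), 'eef_pos': array([ 198.5854, -618.4179,  223.2293]), 'orientation': array([[ 0.9521,  0.3059, -0.0006],
       [ 0.3059, -0.9521,  0.0016],
       [-0.0001, -0.0017, -1.    ]]), 'ft_force': array([-0.3789, -0.198 , -0.523 ]), 'moment': array([-0.0133,  0.0365, -0.0084]), 'finger_force': 0.0, 'finger_gap': 85.66584699560948}
```

View pics/top0.png

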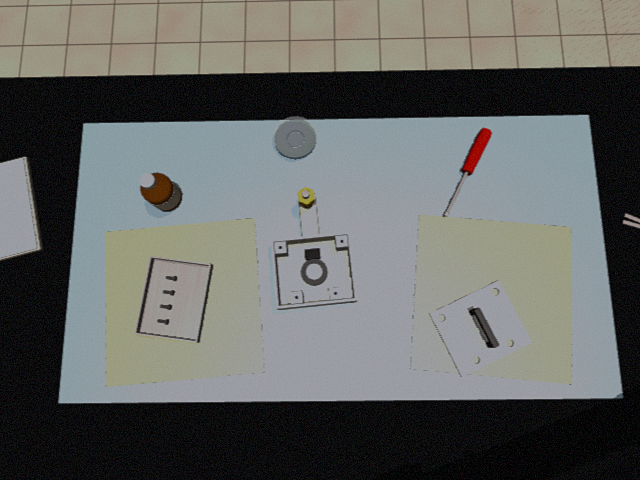

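```bash
cat > h.py <<'E'
import numpy as np, cv2
from station import bot, imaging, monitor, ticket
np.set_printoptions(suppress=True,precision=3)
def cam(n, s=None):
    c=imaging.camera_params(n)
    if n=="wrist":
        T=np.eye(4); T[:3,:3]=s["orientation"]; T[:3,3]=s["eef_pos"]; E=T@c["T_tool_cam"]
    else: E=c["extrinsics"]
    return c,E
def onplane(uv,z,c,E):
    uv=np.atleast_2d(uv).astype(float)
    r=np.c_[(uv[:,0]-c["cx"])/c["fx"],(uv[:,1]-c["cy"])/c["fy"],np.ones(len(uv))]@E[:3,:3].T
    return E[:3,3]+r*((z-E[2,3])/r[:,2])[:,None]
def cloud(d,c,E):
    v,u=np.mgrid[:480,:640]; P=np.dstack([(u-c["cx"])/c["fx"]*d,(v-c["cy"])/c["fy"]*d,d])
    return P@E[:3,:3].T+E[:3,3]
def rigid(A,B):  # 2D fit B=R A+t -> yaw,t,residuals
    a=A-A.mean(0); b=B-B.mean(0)
    th=np.arctan2((a[:,0]*b[:,1]-a[:,1]*b[:,0]).sum(),(a*b).sum())
    R=np.array([[np.cos(th),-np.sin(th)],[np.sin(th),np.cos(th)]]); t=B.mean(0)-R@A.mean(0)
    return th,t,np.linalg.norm(A@R.T+t-B,axis=1)
H=np.array([[48,58],[48,-58],[-48,36],[-48,-36.]])
def move(p,R):  # shift+rotvec in tool axes from measured pose
    s=monitor.sense(); R0=s["orientation"]
    return R0.T@(np.array(p)-s["eef_pos"]), cv2.Rodrigues(R0.T@R)[0].ravel()
def down(a):  # tool down, tool x axis at world yaw a
    return np.array([[np.cos(a),np.sin(a),0],[np.sin(a),-np.cos(a),0],[0,0,-1.]])
E
python3 - <<'E'
from h import *
f=np.load("top0.npz"); c,E=cam("top")
b=onplane([[280,246],[342,241],[295,297],[335,294]],50,c,E)[:,:2]
p=onplane([[442,318],[496,291],[477,360],[511,343]],5,c,E)[:,:2]
print(rigid(H,b)); print(rigid(H,p)); print(onplane([[306,195]],80,c,E))
P=cloud(f["d"],c,E)
for u,v in [(306,202),(306,190),(295,138),(483,328),(440,330),(150,180),(344,270)]: print(u,v,P[v,u])
def crop(u,v,w,h,k): return cv2.resize(f["p"][v:v+h,u:u+w,::-1],None,fx=k,fy=k,interpolation=cv2.INTER_CUBIC)
cv2.imwrite("pics/c0.png",np.hstack([crop(262,175,100,140,4),crop(425,260,100,140,4)]))
E
```

```text
(np.float64(0.06844440141841061), array([520.383,  44.5  ]), array([0.878, 0.763, 0.939, 1.353]))
(np.float64(0.435587826036818), array([ 410.576, -272.41 ]), array([0.63 , 1.08 , 0.531, 0.619]))
[[654.965  55.429  80.   ]]
306 202 [644.014  55.953  70.853]
306 190 [662.78   55.076  86.143]
295 138 [797.406  81.522   5.841]
483 328 [ 409.804 -264.132   43.005]
440 330 [ 407.21  -193.5      6.933]
150 180 [675.634 332.401 120.406]
344 270 [524.123 -14.192   2.438]
```

View pics/c0.png

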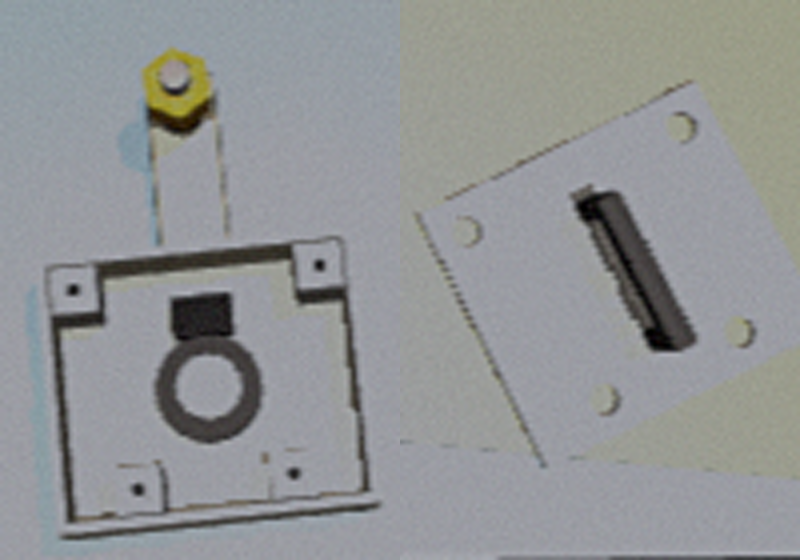

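```bash
python3 - <<'E'
from h import *
print(move([655,54,200],down(1.65)))
E
```

```text
(array([ 640.211, -500.551,   24.029]), array([-0.001, -0.001, -1.339]))
```

```bash
R='640 -500 24 0 0 -1.34'; python3 shift.py '320 -250 12 0 0 -0.67;320 -250 12 0 0 -0.67;320 -250 12 0 0 -0.67;320 -250 12 0 0 -0.67;320 -250 12 0 0 -0.67;320 -250 12 0 0 -0.67;320 -250 12 0 0 -0.67;640 -500 24 0 0 -1.34;640 -500 24 0 0 -1.34;640 -500 24 0 0 -1.34'
```

```text
clock: 1.1
eef_pos: [480.2, -203.7, 209.3]
orientation: [[0.134, 0.991, -0.0], [0.991, -0.134, -0.0], [-0.0, -0.0, -1.0]]
ft_force: [1.0, -0.2, -0.1]
finger_gap: 85.2
finger_force: 0.0
```

```bash
python3 - <<'E'
from h import *
print(move([655,54,200],down(1.65)))
E
```

```text
(array([278.759, 138.824,   9.11 ]), array([-0.   ,  0.   , -0.213]))
```

```bash
python3 shift.py '270 134 9 0 0 -0.21;270 134 9 0 0 -0.21;270 134 9 0 0 -0.21;270 134 9 0 0 -0.21;270 134 9 0 0 -0.21;270 134 9 0 0 -0.21;270 134 9 0 0 -0.21;270 134 9 0 0 -0.21;270 134 9 0 0 -0.21'; python3 - <<'E'
from h import *
s=monitor.sense(); p,d=imaging.grab_frame("wrist"); np.savez("w1.npz",p=p,d=d,R=s["orientation"],t=s["eef_pos"])
print(s["eef_pos"],s["orientation"],s["joints"]); cv2.imwrite("pics/w1.png",p[:,:,::-1])
E
```

```text
clock: 2.0
eef_pos: [649.6, 41.5, 199.9]
orientation: [[-0.069, 0.998, -0.001], [0.998, 0.069, -0.001], [-0.001, -0.001, -1.0]]
ft_force: [0.1, -0.6, -0.0]
finger_gap: 85.3
finger_force: 0.0
[649.564  41.525 199.889] [[-0.069  0.998 -0.001]
 [ 0.998  0.069 -0.001]
 [-0.001 -0.001 -1.   ]] [ 0.41   0.414 -0.683  1.462  0.264  1.36  -0.218]
```

View pics/w1.png

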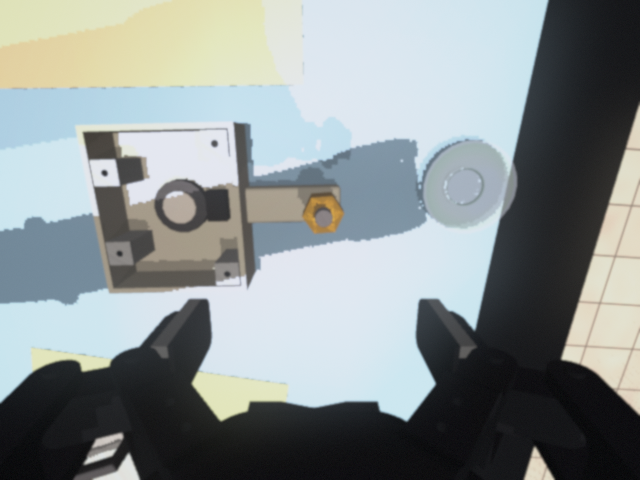

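```bash
cat >> h.py <<'E'
def dark(p,u,v,r=6):
    g=p[v-r:v+r+1,u-r:u+r+1].astype(float).mean(2); w=np.clip(np.median(g)*0.7-g,0,None); y,x=np.mgrid[-r:r+1,-r:r+1]
    return [u+(w*x).sum()/w.sum(), v+(w*y).sum()/w.sum()]
E
python3 - <<'E'
from h import *
f=np.load("w1.npz"); s=dict(orientation=f["R"],eef_pos=f["t"]); c,E=cam("wrist",s); p=f["p"]
uv=[dark(p,*q) for q in [(214,143),(227,274),(104,173),(119,254)]]; print(np.array(uv))
B=onplane(uv,50,c,E)[:,:2]; th,t,r=rigid(H,B); print(th,t,r)
n=t+137*np.array([np.cos(th),np.sin(th)]); print("nut pred",n)
hsv=cv2.cvtColor(p,cv2.COLOR_RGB2HSV); m=cv2.inRange(hsv,(8,130,60),(32,255,255)); m[:180]=0;m[250:]=0;m[:,:290]=0;m[:,360:]=0
k=cv2.findContours(m,cv2.RETR_EXTERNAL,cv2.CHAIN_APPROX_NONE)[0]; k=max(k,key=cv2.contourArea)
hull=cv2.convexHull(k)[:,0]; X=onplane(hull,72,c,E)[:,:2]; print("area",cv2.contourArea(X.astype(np.float32)),"mid",(X.min(0)+X.max(0))/2)
for a in np.arange(0,1.047,0.0873):
    ws=[];cs=[]
    for j in range(3):
        q=X@[np.cos(a+j*np.pi/3),np.sin(a+j*np.pi/3)]; ws.append(np.ptp(q))
    print(round(a,3),np.round(ws,1),round(np.mean(ws),2))
cv2.imwrite("pics/n1.png",cv2.resize(p[174:254,280:370,::-1],None,fx=6,fy=6,interpolation=cv2.INTER_CUBIC))
P=cloud(f["d"],c,E); print(P[214,313],P[214,323])
E
```

```text
[[214.065 143.173]
 [226.84  273.621]
 [104.131 172.603]
 [119.166 253.158]]
0.09102681576732984 [520.177  43.779] [0.322 0.275 0.19  0.243]
nut pred [656.61   56.233]
area 701.266446121037 mid [655.884  56.862]
0.0 [31.5 31.5 32.4] 31.8
0.087 [31.7 31.8 32.6] 32.05
0.175 [31.7 31.9 32.6] 32.08
0.262 [31.5 31.7 32.4] 31.87
0.349 [31.1 31.3 31.9] 31.43
0.436 [30.5 30.6 31.4] 30.84
0.524 [29.8 29.7 30.6] 30.05
0.611 [29.1 28.9 29.6] 29.18
0.698 [28.7 29.  28.8] 28.84
0.786 [29.5 30.2 29.7] 29.8
0.873 [30.2 31.1 30.3] 30.57
0.96 [31.  31.9 31. ] 31.3
[648.159  55.854  70.613] [655.646  59.526  86.278]
```

View pics/n1.png

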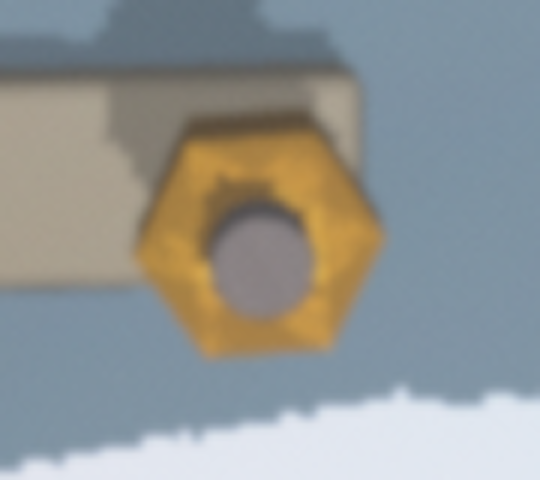

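```bash
python3 - <<'E'
from h import *
print(move([656.5,56.3,54],down(0.67+np.pi/2)),monitor.sense()["eef_pos"])
E
```

```text
(array([ 15.187,   8.022, 146.149]), array([-0.001,  0.001, -0.603])) [649.615  40.841 200.179]
```

```bash
python3 shift.py '15 8 20 0 0 -0.6;15 8 60 0 0 -0.6;15 8 80 0 0 -0.6;15 8 100 0 0 -0.6;15 8 130 0 0 -0.6;15 8 146 0 0 -0.6;15 8 146 0 0 -0.6;15 8 146 0 0 -0.6' ; python3 - <<'E'
from h import *
s=monitor.sense();print(s["joints"]);print(move([656.5,56.3,54],down(0.67+np.pi/2)))
E
```

```text
clock: 2.85
eef_pos: [657.3, 57.8, 55.3]
orientation: [[-0.62, 0.785, 0.001], [0.785, 0.62, -0.0], [-0.001, 0.0, -1.0]]
ft_force: [0.3, -0.6, 0.6]
finger_gap: 85.3
finger_force: 0.0
[ 0.423  0.581 -0.74   1.586  0.421  1.139  0.254]
(array([-0.697, -1.593,  1.279]), array([ 0.   ,  0.001, -0.001]))
```

Well placed. Close on the nut.

```bash
python3 shift.py '-0.5 -1.5 1 0 0 0;-0.5 -1.5 1 0 0 0;-0.5 -1.5 1 0 0 0;-0.5 -1.5 1 0 0 0;-0.5 -1.5 1 0 0 0;-0.5 -1.5 1 0 0 0' 20; python3 - <<'E'
from h import *
s=monitor.sense();print(s["moment"],s["finger_gap"],s["joints"],s["orientation"])
E
```

```text
clock: 3.45
eef_pos: [655.5, 56.7, 54.5]
orientation: [[-0.621, 0.784, -0.001], [0.784, 0.621, -0.002], [-0.001, -0.002, -1.0]]
ft_force: [-4.4, -1.7, 6.0]
finger_gap: 28.3
finger_force: 60.2
[-0.378  0.848 -0.013] 28.345740526166704 [ 0.425  0.58  -0.741  1.589  0.421  1.139  0.256] [[-0.621  0.784 -0.001]
 [ 0.784  0.621 -0.002]
 [-0.001 -0.002 -1.   ]]
```

```bash
python3 shift.py '0 0 0 0 0 0.12;0 0 0 0 0 0.24;0 0 0 0 0 0.36;0 0 0 0 0 0.48;0 0 0 0 0 0.6;0 0 0 0 0 0.72;0 0 0 0 0 0.84;0 0 0 0 0 0.9;0 0 0 0 0 0.9' ; python3 - <<'E'
from h import *
s=monitor.sense();R=s["orientation"];print(s["moment"],s["finger_gap"],s["joints"],np.arctan2(R[1,1],R[0,1]))
E
```

```text
clock: 4.35
eef_pos: [656.7, 56.9, 54.5]
orientation: [[0.228, 0.974, 0.001], [0.974, -0.228, -0.001], [-0.001, 0.002, -1.0]]
ft_force: [-0.1, -1.8, 4.8]
finger_gap: 28.0
finger_force: 60.0
[-0.409  0.226 -0.099] 27.97841754801829 [ 0.302  0.53  -0.566  1.593  0.309  1.108 -0.571] -0.23029552464620504
```

```bash
cat > m.py <<'E'
from h import *
s=monitor.sense();R=s["orientation"];print("M",s["moment"],"th",np.arctan2(R[1,1],R[0,1]))
E
python3 shift.py '0 0 0 0 0 0.05;0 0 0 0 0 0.1;0 0 0 0 0 0.12;0 0 0 0 0 0.12'; python3 m.py;python3 shift.py '0 0 0 0 0 0.02;0 0 0 0 0 0.04;0 0 0 0 0 0.04'; python3 m.py
```

```text
clock: 4.75
eef_pos: [656.8, 56.9, 54.5]
orientation: [[0.342, 0.94, 0.002], [0.94, -0.342, -0.001], [-0.0, 0.002, -1.0]]
ft_force: [0.2, -1.7, 5.8]
finger_gap: 28.2
finger_force: 60.1
M [-0.434  0.152 -0.059] th -0.34903428838881995
clock: 5.05
eef_pos: [656.8, 56.9, 54.5]
orientation: [[0.377, 0.926, 0.002], [0.926, -0.377, -0.001], [-0.001, 0.002, -1.0]]
ft_force: [-1.3, -2.4, 5.6]
finger_gap: 27.9
finger_force: 60.1
M [-0.462  0.117  0.719] th -0.3864715004901029
```

```bash
python3 shift.py '0 0 0 0 0 0.03;0 0 0 0 0 0.03'; python3 m.py
```

```text
clock: 5.25
eef_pos: [656.9, 56.9, 54.5]
orientation: [[0.402, 0.916, 0.002], [0.916, -0.402, -0.002], [-0.001, 0.003, -1.0]]
ft_force: [-0.4, -2.9, 5.4]
finger_gap: 27.9
finger_force: 60.2
M [-0.604  0.128  1.547] th -0.41386299063751475
```

```bash
python3 shift.py '0 0 0 0 0 0;0 0 0 0 0 0;0 0 0 0 0 0;0 0 0 0 0 0' 85; python3 shift.py '0 0 -40 0 0 0;0 0 -80 0 0 0;0 0 -120 0 0 0;0 0 -146 0 0 -0.1;-25 0 -146 0 0 -0.2;-25 0 -146 0 0 -0.2;-25 0 -146 0 0 -0.2'; python3 - <<'E'
from h import *
s=monitor.sense(); p,d=imaging.grab_frame("wrist"); c,E=cam("wrist",s)
cv2.imwrite("pics/w2.png",p[:,:,::-1]);np.savez("w2.npz",p=p,d=d,R=s["orientation"],t=s["eef_pos"])
hsv=cv2.cvtColor(p,cv2.COLOR_RGB2HSV); m=cv2.inRange(hsv,(8,130,60),(32,255,255))
q=E[:3,:3].T@(np.array([656.6,56.3,72])-E[:3,3]); u=int(c["cx"]+c["fx"]*q[0]/q[2]);v=int(c["cy"]+c["fy"]*q[1]/q[2]); print(u,v)
mm=np.zeros_like(m); mm[v-32:v+32,u-32:u+32]=m[v-32:v+32,u-32:u+32]
k=max(cv2.findContours(mm,cv2.RETR_EXTERNAL,cv2.CHAIN_APPROX_NONE)[0],key=cv2.contourArea)
X=onplane(cv2.convexHull(k)[:,0],72,c,E)[:,:2]; print("mid",(X.min(0)+X.max(0))/2)
aa=np.arange(0,1.047,0.02); W=[np.mean([np.ptp(X@[np.cos(a+j*np.pi/3),np.sin(a+j*np.pi/3)]) for j in range(3)]) for a in aa]
i=int(np.argmin(W)); print("flat at",aa[i],W[i],"value mod",0.091-aa[i]+1.047*2, "clock",s["clock"])
uv=[]
for h in H:
    w=np.array([520.18+h[0]*np.cos(.091)-h[1]*np.sin(.091),43.78+h[0]*np.sin(.091)+h[1]*np.cos(.091),50]); q=E[:3,:3].T@(w-E[:3,3])
    uv.append((round(c["cx"]+c["fx"]*q[0]/q[2]),round(c["cy"]+c["fy"]*q[1]/q[2])))
print(uv); print(rigid(H,onplane([dark(p,*q) for q in uv],50,c,E)[:,:2]))
E
```

```text
clock: 5.65
eef_pos: [655.8, 57.4, 53.0]
orientation: [[0.408, 0.913, -0.001], [0.913, -0.408, 0.0], [-0.0, -0.001, -1.0]]
ft_force: [-0.4, 0.2, 0.1]
finger_gap: 83.4
finger_force: 0.0
clock: 6.35
eef_pos: [645.6, 33.9, 198.9]
orientation: [[0.221, 0.975, -0.001], [0.975, -0.221, -0.0], [-0.0, -0.001, -1.0]]
ft_force: [1.6, 0.1, -0.7]
finger_gap: 84.7
finger_force: 0.0
320 202
mid [655.417  56.124]
flat at 0.7000000000000001 28.090144539881578 value mod 1.4849999999999999 clock 6.35
[(198, 166), (248, 287), (108, 224), (143, 296)]
(np.float64(0.09066843482129847), array([520.252,  43.732]), array([0.287, 0.243, 0.227, 0.312]))
```

View pics/w2.png

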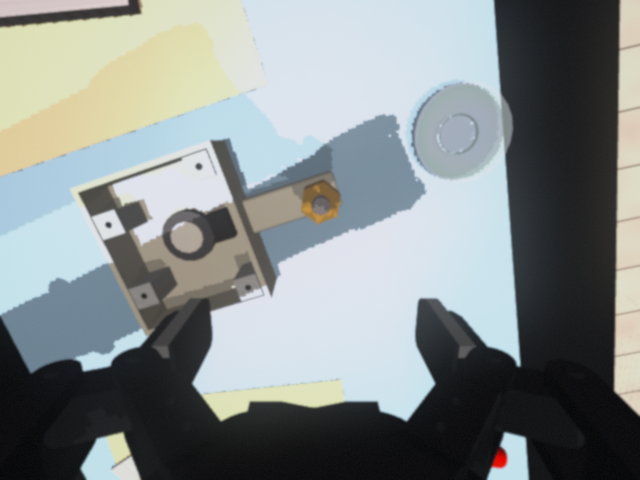

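```bash
python3 - <<'E'
from h import *
print(move([410.6-10,-272.4-5,190],down(0.436)))
E
```

```text
(array([-358.5  , -170.318,    8.779]), array([-0.001,  0.   ,  0.913]))
```

```bash
python3 shift.py '-359 -170 9 0 0 0.91;-359 -170 9 0 0 0.91;-359 -170 9 0 0 0.91;-359 -170 9 0 0 0.91;-359 -170 9 0 0 0.91;-359 -170 9 0 0 0.91;-359 -170 9 0 0 0.91;-359 -170 9 0 0 0.91;-359 -170 9 0 0 0.91;-359 -170 9 0 0 0.91'; python3 shift.py '0 0 0 0 0 0;0 0 0 0 0 0'; python3 - <<'E'
from h import *
s=monitor.sense(); p,d=imaging.grab_frame("wrist"); c,E=cam("wrist",s)
cv2.imwrite("pics/w3.png",p[:,:,::-1]);np.savez("w3.npz",p=p,d=d,R=s["orientation"],t=s["eef_pos"])
print(s["joints"],s["clock"])
E
```

```text
clock: 7.4
eef_pos: [401.4, -278.6, 189.9]
orientation: [[0.905, 0.424, -0.0], [0.424, -0.905, 0.001], [0.0, -0.001, -1.0]]
ft_force: [0.5, 0.8, 0.4]
finger_gap: 85.2
finger_force: 0.0
clock: 7.6
eef_pos: [402.9, -276.9, 190.2]
orientation: [[0.903, 0.43, -0.0], [0.43, -0.903, 0.001], [0.0, -0.001, -1.0]]
ft_force: [-0.2, 0.7, -0.3]
finger_gap: 84.9
finger_force: 0.0
[ 0.817  0.011 -0.27   1.877  0.003  1.254 -0.58 ] 7.6
```

View pics/w3.png

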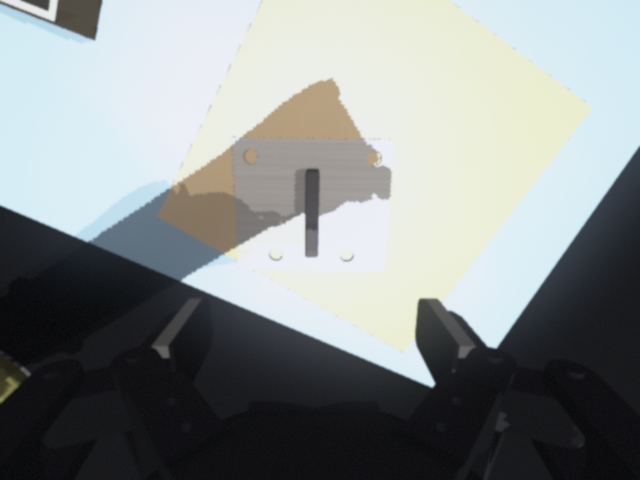

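```bash
python3 - <<'E'
from h import *
f=np.load("w3.npz"); s=dict(orientation=f["R"],eef_pos=f["t"]); c,E=cam("wrist",s)
print(rigid(H,onplane([(251,156),(375,158),(276,254),(347,255)],5,c,E)[:,:2]))
P=cloud(f["d"],c,E)[120:290,220:410].reshape(-1,3); q=P[(P[:,2]>38)&(P[:,2]<52)][:,:2].astype(np.float32)
r=cv2.minAreaRect(q); print(len(q),r,q.mean(0)); print(np.median(P[(P[:,2]<12)][:,2]))
Q=P[(P[:,2]>38)&(P[:,2]<52)]; print(np.median(Q[:,2]))
th=.436
for th in(.42,.436): print(move([410.6,-272.4,32],down(th)))
E
```

```text
(np.float64(0.42834785738879355), array([ 410.871, -271.511]), array([0.07 , 0.112, 0.034, 0.094]))
1192 ((410.57763671875, -271.4056091308594), (76.12285614013672, 11.939798355102539), 25.103721618652344) [ 412.259 -270.318]
3.453211689191221
43.995385464622075
(array([  9.074,  -0.921, 158.319]), array([-0.   , -0.   ,  0.024]))
(array([  9.074,  -0.921, 158.319]), array([-0.   , -0.   ,  0.008]))
```

```bash
python3 shift.py '9.5 -1.5 50 0 0 0.012;9.5 -1.5 90 0 0 0.012;9.5 -1.5 120 0 0 0.012;9.5 -1.5 145 0 0 0.012;9.5 -1.5 158 0 0 0.012;9.5 -1.5 158 0 0 0.012;9.5 -1.5 158 0 0 0.012'; python3 shift.py '0 0 0 0 0 0;0 0 0 0 0 0;0 0 0 0 0 0;0 0 0 0 0 0;0 0 0 0 0 0;0 0 0 0 0 0;0 0 0 0 0 0;0 0 0 0 0 0' 5;python3 m.py
```

```text
clock: 8.35
eef_pos: [410.5, -273.4, 33.3]
orientation: [[0.909, 0.416, 0.001], [0.416, -0.909, -0.001], [0.001, 0.001, -1.0]]
ft_force: [1.0, -0.9, 0.5]
finger_gap: 85.0
finger_force: 0.0
clock: 9.15
eef_pos: [409.5, -273.2, 32.9]
orientation: [[0.909, 0.416, -0.0], [0.416, -0.909, 0.0], [-0.0, -0.0, -1.0]]
ft_force: [-1.1, 1.9, 5.4]
finger_gap: 9.9
finger_force: 58.9
M [0.37  0.409 0.016] th -1.142005301843254
```

```bash
python3 shift.py '0 0 -5 0 0 0;0 0 -15 0 0 0;0 0 -35 0 0 0;0 0 -60 0 0 0;0 0 -85 0 0 0;0 0 -100 0 0 0;0 0 -107 0 0 0;0 0 -107 0 0 0';python3 m.py; python3 - <<'E'
from h import *
s=monitor.sense(); p,d=imaging.grab_frame("wrist"); c,E=cam("wrist",s)
cv2.imwrite("pics/w4.png",p[:,:,::-1]);np.savez("w4.npz",p=p,d=d,R=s["orientation"],t=s["eef_pos"])
print(move([520.2,43.75,140],down(.091)))
E
```

```text
clock: 9.95
eef_pos: [409.9, -273.6, 140.3]
orientation: [[0.909, 0.416, 0.001], [0.416, -0.909, -0.001], [0.001, 0.002, -1.0]]
ft_force: [0.2, -0.0, -4.6]
finger_gap: 9.3
finger_force: 58.9
M [-0.014  0.022  0.005] th -1.1420535239900922
(array([ 232.587, -242.193,   -0.807]), array([0.   , 0.   , 0.338]))
```

View pics/w4.png

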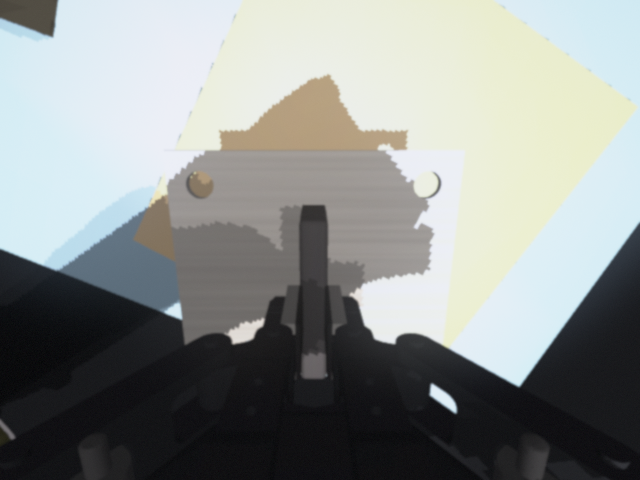

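```bash
python3 - <<'E'
from h import *
f=np.load("w4.npz"); s=dict(orientation=np.eye(3),eef_pos=np.zeros(3)); c,E=cam("wrist",s)
p=f["p"]
# plate plane from depth in tool frame
P=cloud(f["d"],c,E)
q=P[160:300:4,200:420:4].reshape(-1,3); z=q[:,2]; m=(z>15)&(z<45); q=q[m]; q=q[abs(q[:,2]-np.median(q[:,2]))<5]
A=np.c_[q[:,:2],np.ones(len(q))]; print("plane",np.linalg.lstsq(A,q[:,2],rcond=None)[0],len(q))
g=onplane([(200,184),(427,184)],28,c,E); print(g)   # tool frame (x,y) ; tool y = -plate y
d=g[1]-g[0]; print("sep",np.hypot(*d[:2]),"yaw in tool",np.arctan2(-d[0],d[1]))
a=f["R"]; print("toolyaw",np.arctan2(a[1,0],a[0,0]), "joints",monitor.sense()["joints"])
E
```

```text
plane [-0.001  0.    28.793] 1709
[[ 49.963 -57.705  28.   ]
 [ 49.965  57.267  28.   ]]
sep 114.971847786951 yaw in tool -1.8589490135213467e-05
toolyaw 0.42874399276302605 joints [ 0.808  0.061 -0.281  1.934  0.019  1.149 -0.623]
```

```bash
python3 shift.py '10 -10 0 0 0 0.02;35 -35 0 0 0 0.05;65 -68 0 0 0 0.1;95 -100 0 0 0 0.14;125 -130 0 0 0 0.18;155 -160 0 0 0 0.22;185 -190 0 0 0 0.27;210 -220 0 0 0 0.31;225 -235 0 0 0 0.33;231 -242 0 0 0 0.338';python3 shift.py '0 0 0 0 0 0;0 0 0 0 0 0;0 0 0 0 0 0';python3 - <<'E'
from h import *
print(monitor.sense()["joints"],move([518.47,43.4,99],down(.091)))
E
```

```text
clock: 11.0
eef_pos: [518.5, 45.9, 138.2]
orientation: [[0.996, 0.095, -0.002], [0.095, -0.996, 0.001], [-0.002, -0.002, -1.0]]
ft_force: [-0.3, -0.0, -3.7]
finger_gap: 9.9
finger_force: 58.9
clock: 11.3
eef_pos: [518.6, 40.6, 139.0]
orientation: [[0.996, 0.088, -0.001], [0.088, -0.996, -0.001], [-0.001, 0.001, -1.0]]
ft_force: [-0.1, 0.5, -4.1]
finger_gap: 9.1
finger_force: 58.9
[ 0.411  0.146 -0.581  1.861  0.089  1.16  -1.683] (array([ 0.166, -2.801, 39.994]), array([ 0.001,  0.001, -0.003]))
```

```bash
python3 shift.py '0 -2.8 10 0 0 -0.003;0 -2.8 20 0 0 -0.003;0 -2.8 30 0 0 -0.003;0 -2.8 37 0 0 -0.003;0 -2.8 40 0 0 -0.003;0 -2.8 40 0 0 -0.003;0 -2.8 40 0 0 -0.003;0 -2.8 40 0 0 -0.003;0 -2.8 40 0 0 -0.003';python3 - <<'E'
from h import *
s=monitor.sense(); p,d=imaging.grab_frame("wrist"); c,E=cam("wrist",s); np.savez("w5.npz",p=p,d=d,R=s["orientation"],t=s["eef_pos"])
t,e=imaging.grab_frame("top"); np.savez("t5.npz",p=t,d=e)
print(move([518.47,43.4,98.5],down(.091)))
a=cv2.resize(p[120:240,150:480,::-1],(792,288),interpolation=cv2.INTER_CUBIC)
b=cv2.resize(t[220:320,240:400,::-1],(480,300),interpolation=cv2.INTER_CUBIC); b=cv2.copyMakeBorder(b,0,0,0,312,cv2.BORDER_CONSTANT)
cv2.imwrite("pics/w5.png",np.vstack([a,b]))
E
```

```text
clock: 12.2
eef_pos: [519.1, 45.7, 99.8]
orientation: [[0.996, 0.094, 0.001], [0.094, -0.996, -0.0], [0.001, 0.0, -1.0]]
ft_force: [0.2, -1.3, -4.1]
finger_gap: 9.9
finger_force: 58.9
(array([-0.719,  2.126,  1.214]), array([ 0.   , -0.001,  0.003]))
```

View pics/w5.png

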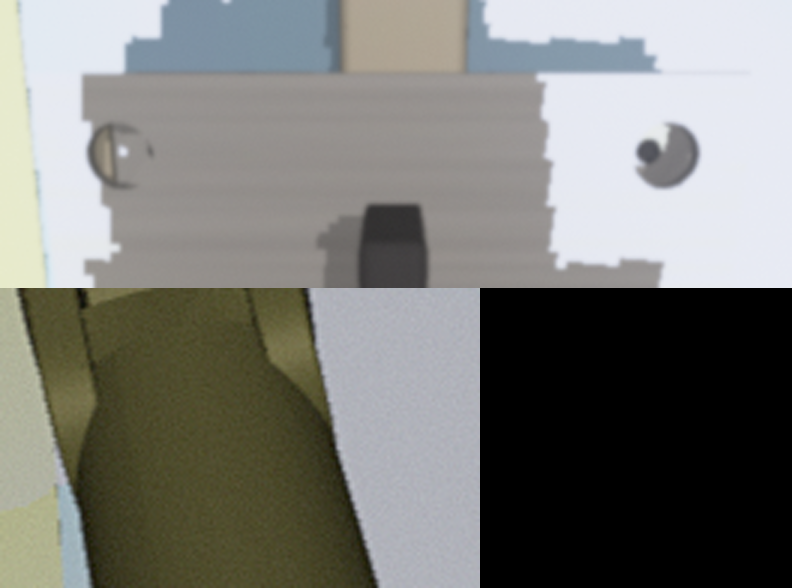

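```bash
for i in 1 2 3 4; do python3 shift.py '0 0 0 0 0 0;0 0 0 0 0 0' | grep -E "clock|eef|orient"; done
```

```text
clock: 12.5
eef_pos: [518.8, 45.6, 99.5]
orientation: [[0.996, 0.094, 0.0], [0.094, -0.996, -0.0], [0.0, 0.0, -1.0]]
clock: 12.7
eef_pos: [518.8, 45.6, 99.4]
orientation: [[0.996, 0.094, -0.0], [0.094, -0.996, -0.0], [-0.0, 0.0, -1.0]]
clock: 12.9
eef_pos: [518.8, 45.6, 99.4]
orientation: [[0.996, 0.094, 0.0], [0.094, -0.996, -0.0], [-0.0, 0.0, -1.0]]
clock: 13.1
eef_pos: [518.8, 45.6, 99.4]
orientation: [[0.996, 0.094, -0.0], [0.094, -0.996, -0.0], [-0.0, 0.0, -1.0]]
```

```bash
python3 shift.py '-0.5 2.2 0.9 0 0 0.003;-0.5 2.2 0.9 0 0 0.003;-0.5 2.2 0.9 0 0 0.003;-0.5 2.2 0.9 0 0 0.003;-0.5 2.2 0.9 0 0 0.003;-0.5 2.2 0.9 0 0 0.003;-0.5 2.2 0.9 0 0 0.003;-0.5 2.2 0.9 0 0 0.003'; python3 - <<'E'
from h import *
s=monitor.sense(); p,d=imaging.grab_frame("wrist"); np.savez("w6.npz",p=p,d=d,R=s["orientation"],t=s["eef_pos"])
k=lambda u,v:cv2.resize(p[v-20:v+20,u-25:u+25,::-1],None,fx=8,fy=8,interpolation=cv2.INTER_CUBIC)
t,e=imaging.grab_frame("side"); np.savez("s6.npz",p=t,d=e)
cv2.imwrite("pics/w6.png",np.hstack([k(200,184),k(427,184)])); print(s["eef_pos"])
cv2.imwrite("pics/s6.png",t[:,:,::-1])
E
```

```text
clock: 13.9
eef_pos: [518.5, 43.4, 98.5]
orientation: [[0.996, 0.091, -0.0], [0.091, -0.996, -0.0], [-0.0, 0.0, -1.0]]
ft_force: [-0.1, -0.2, -3.3]
finger_gap: 9.7
finger_force: 58.9
[518.49   43.388  98.516]
```

View pics/w6.png

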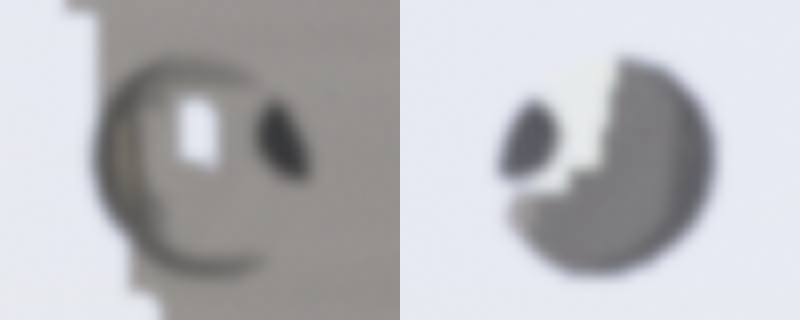

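```bash
python3 - <<'E'
from h import *
f=np.load("w6.npz"); s=dict(orientation=np.eye(3),eef_pos=np.zeros(3)); c,E=cam("wrist",s)
P=cloud(f["d"],c,E); q=P[160:300:4,200:420:4].reshape(-1,3); q=q[abs(q[:,2]-28.8)<4]
print(np.linalg.lstsq(np.c_[q[:,:2],np.ones(len(q))],q[:,2],rcond=None)[0],len(q))
v=monitor.sense(); print(abs(v["joint_velocities"]).max(),v["moment"],v["clock"],v["joints"])
E
```

```text
[-0.    -0.    28.807] 1708
0.0017176434325873844 [0.022 0.025 0.031] 14.0 [ 0.398  0.192 -0.58   1.904  0.119  1.08  -1.71 ]
```

View pics/s6.png

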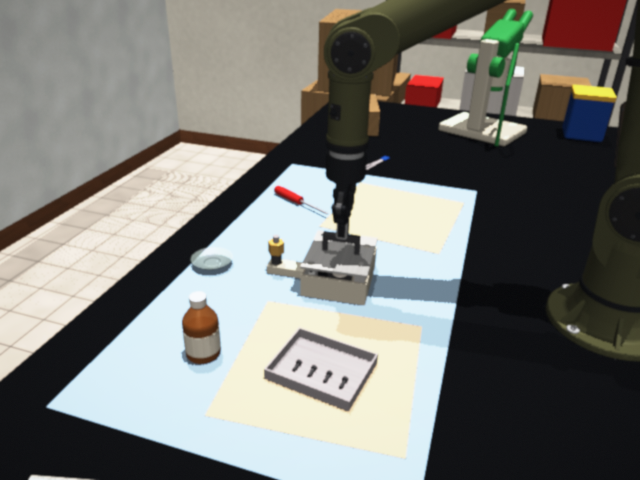

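The side view shows the plate hovering level above the base at about (340,255), with the tray, bottle, dish and screwdriver undisturbed.

```bash
python3 shift.py '0 0 0 0 0 0;0 0 0 0 0 0' | head -2; python3 -c "
from station import bot, imaging, monitor, ticket
print(ticket.job_done())"
```

```text
clock: 14.2
eef_pos: [518.5, 43.4, 98.5]
the job is handed in; nothing more can be done
None
```

I turned the nut clockwise to its stop, then handed the job in at 14.2 s with the cover plate still held level and motionless, about 15 mm above the base; two holes measured within about 0.5 mm of their threads, and the other two were hidden by the gripper, so they rest on the measured pose.

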